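# Strap down a large pipette and draw its piston out to the grease mark

### The job

Get the big pipette in the service cradle ready for greasing: press the cradle's hold-down strap down until its sprung catch snaps over it and keeps it down by itself. Then take the piston by its head and draw it straight out against its spring until the dark ring mark on it has just come clear of the collar's mouth, and finish while still holding it there; the pipette stays strapped in its cradle, and the other things on the bench stay where they are.

Things in the scene. Friction and masses are not known exactly. Their poses are not given: they have to be found in the camera images.
- cradle: fixed service cradle: aluminium plate 184 x 104 mm, 10 mm high, with two black V-blocks in which the pipette lies level. Origin under the plate's centre, on the bench; x = the way the piston is drawn out, y = towards the strap's tab and the catch, z up. Pipette axis: y 0, z 48 mm. The strap's hinge axis is parallel to x, through x 48.5, y -40, z 62.5 mm
- strap (a joint): hinge of the hold-down strap, a steel bar 20 mm wide, 5 mm thick, 132 mm long across the pipette's neck; rad: 0.52 = sprung fully open (tab up), 0 = hard down on its stop. The catch snaps over it near 0.02 and then holds it there, at about 0.02. Pressing the tab takes 2 to 5 N, with jolts up to 9 N as the catch is pushed aside; let go before the catch holds, it springs open
- strap_tab (a point): centre of the top of the strap's ribbed thumb tab, where to press; 113 mm from the hinge axis (the tab runs from 73 to 132 mm). In the cradle's frame x 48.5, y 73, z 65 mm with the strap hard down, about y 57, z 121 mm fully open; it moves on an arc about the hinge axis, so going down it travels outwards (cradle +y) by 16 mm
- catch_nose (a point): nose of the sprung catch, a thin steel hook that comes up through a slot in the strap, 65 to 75 mm from the strap's hinge, to 78 mm above the bench; keep clear of it: the strap pushes it aside and it snaps over by itself
- pipette: loose white and grey 5 ml pipette, tip cone off, level in the cradle: handle 34 mm thick, 140 mm long, then a grey neck 22 mm thick, 45 mm long. Origin on its axis in the mouth of the neck's collar, 48 mm above the bench; x = the way the piston comes out. Pulled by the piston it first slides 2 to 5 mm along x until its shoulder meets the closed strap; unstrapped it slides out
- piston (a joint): how far the piston is drawn out, m: 0 = at rest, stop at 0.046. The dark ring mark round its rod is 5 mm wide; it starts to show at 0.028 and is just wholly out, its rear edge level with the collar's mouth, at 0.033. The spring pulls back with 4 N at 0 and 8.5 N at the mark, and draws the piston home when let go
- piston_head (a point): middle of the piston's head, where to take it: on the axis, 48 mm above the bench, 40 mm out from the collar's mouth at rest; a white round head 16 mm thick, 26 mm long (14 mm outwards of this point, 12 mm inwards) on a steel rod 12 mm thick. Nothing but bench under it. x = the way to pull
- tip_cone: bystander: the grey tip cone taken off the pipette, 115 mm long, 25 mm thick at its wide end, lying beside the cradle. Origin under its middle
- grease_pot: bystander: small white jar, 38 mm across, 32 mm high, standing beside the cradle. Origin under its middle
- spanner: bystander: steel wrench 130 mm long, lying flat. Origin under its middle
- driver: bystander: screwdriver 170 mm long with a black handle, lying. Origin under its middle
- pipette_small: bystander: small single-channel pipette, about 205 mm long and 30 mm high, lying. Origin under its handle
- pipette_multi: bystander: eight-channel pipette, about 220 mm long with an 80 mm wide white foot, lying. Origin under its handle
- wash_bottle: bystander: white bottle 56 mm across, 120 mm high, standing. Origin under its middle
- paper_cup: bystander: white paper cup 72 mm across, 85 mm high, standing. Origin under its middle
Not all that is in view belongs to the job. Leave any red look-alike of the cradle alone.

How it is judged (in metres and radians):
On the way, in this order (a step that is already met when the one before it is completed fails the run):
1. the strap is down and the catch alone keeps it there, untouched by the robot (value of joint strap below 0.06 rad and contact force between strap and the arm below 0.3 N and contact force between strap and the fingers below 0.3 N), for 0.3 s.
2. the piston, held in the fingers, is drawn out to its ring mark (value of joint piston between 0.031 and 0.038 m and contact force between piston and the fingers above 2 N), for 0.3 s.
At the end, for the whole second after the job is handed in: through the last second the fingers hold the piston (over 2 N) drawn out 31 to 38 mm (mark wholly out at 33); the strap is down (under 0.06 rad), kept by its catch, untouched; the pipette lies still in the cradle, its mouth within 5 mm of its height and not beyond x 89 mm of the cradle (all of step 1 and all of step 2 and z of pipette in the frame of cradle between 0.043 and 0.053 m and x of pipette in the frame of cradle below 0.089 m and linear speed of pipette below 0.02 m/s); the arm keeps its last pose, push and grip.
It fails at once if the pipette is pulled or lifted out of its cradle (x of pipette in the frame of cradle above 0.095 m or z of pipette in the frame of cradle above 0.06 m).
It fails at once if another thing on the bench is shifted by more than 25 mm (distance of any of tip_cone, grease_pot, spanner, driver, pipette_small, pipette_multi, wash_bottle, paper_cup from where it was at the start of the episode above 0.025 m).
It also fails if it takes over 43 s, if anything falls off the work surface, if the arm or the gripper's body presses on something with over 40 N, if the wrist force passes 120 N, or if a joint passes its speed limit or range.

### The arm

A 6-joint arm with a two-finger parallel gripper is mounted at the origin on the work surface. World frame = base frame: x ahead of the robot, y to its left, z up, the work surface at z = 0. Lengths are in mm, angles in rad, forces in N, time in s.
With the tool pointing down it reaches from about 350 to 975 mm from the base axis. Payload 7.1 kg.
Tool frame: the origin (TCP) lies at the very end of the fingers, on their centre line; the grasp point (between the pads) lies 19 mm behind it (ctrl.grasp_offset is the distance from the TCP to the grasp point, in mm); z points along the fingers, y is the line along which they close (so a half turn about z gives the same grasp; the last joint's range is limited). The gripper opens to 88 mm and grips with 3 to 60 N. Pads are 20 mm wide; open, the fingers measure 115 mm over their backs; the gripper's body (75 mm by 178 mm) begins 61 mm behind the grasp point.
Start: joints at [-1.208, 0.423, 1.63, -0, 1.089, -0.019], TCP at [232.886, -579.973, 222.675] pointing down, gripper open.
Joint ranges: [-3, 3], [-0.9, 2.11], [0.09, 2.58], [-1.31, 4.45], [0.11, 2.69], [-2.54, 2.54]. Speed limits (rad/s): [2.39, 2.39, 3.01, 3.14, 3.14, 3.14].

### API

Orientations are given as a rotation vector (axis times angle).
In Python, from workcell import ctrl, viewer, ticket, models gives the robot as it stands.
- The arm moves only by the tool play_rows, never from a script. Its arguments are lists of equal length, an entry for each row: "dp": the shift along the world's x, y, z in mm, a list of three; "yaw": the turn about the world's z in degrees. In form: {"dp": [[tx, ty, tz], ...], "yaw": [yaw, ...]}. A call has 1 to 8 rows; each row shifts and turns the commanded pose from where the row before left it; what a row does not reach is not made up. A row lasts 1/12 s, in which the tool goes at most 41.7 mm and 7.16 degrees, less where a joint would pass 70% of its speed; a pose out of reach is approached as far as the arm can. A call is refused whole if a number of a shift passes 41.7 or a number of a turn 7.16, either way. A call with a gripper value outside its range is refused whole. "gripper" is the closure, from 0 (fully open) to 1 (shut), set as the call begins (left out, the last holds). The fingers move at their own pace and stop on an object; the grip force is fixed at half the most. Time passes only in rows, so rows that do not move let the fingers close. It gives the time, the measured TCP pose, the force, the opening and the grip force at its end, in the units of the state.
- ctrl.get_obs(): the state, without advancing time (a new reading comes with each control period).
- viewer.get_image(name): name is "side" or "top"; returns a dict with "pixels" (384x512x3 uint8, red, green, blue), "range_z" (384x512 float32, mm along the optical axis (not along the pixel's ray), 0 where there is no reading), "fx", "fy", "cx", "cy" (pixels), "T" (4x4, takes a point from camera to world coordinates). Camera axes: x right, y up, looking along -z (the intrinsics and any distortion apply to the point x, -y, -z); pixel columns grow to the right and rows downward; lengths in mm; the calibration is good to about 2 mm. A picture is of the moment at which its call begins.
- ticket.close_job(): hands the job in; it is judged then, once.
Trained networks look in a picture, given as the dict that the camera call returned (one of the last four; its "shot" number tells which), for a name from the list of things; names that differ only in an ending like _2 or _b are one class to them, and where a whole thing is asked for, a point or a joint stands for the part that bears it (a point fixed in the world has none). Each returns a list of dicts, best first, with "conf" (0 to 1); they miss things now and then, are a little off and sometimes report something else, mostly with a low value. They report only what shows in the picture. A call takes as long as a camera call. They do not tell look-alikes from the thing itself.
- models.look_for(picture, name): "bbox" ([centre column, centre row, width, height] in pixels, round what is visible of it).
- models.landmark_of(picture, name): "location" ([column, row] in pixels: a listed point, or the origin of a listed thing).
The state is a dict: "t": time; "qpos": joint angles; "qvel": joint speeds; "joint_torque": joint torques, N m; "ee_pos": TCP position; "orientation": TCP orientation; "ft_force": force on the tool from outside, world axes, zero at the start; "moment": the same for the moment, N m; "width": finger opening in mm; "grasp_force": force on a finger pad.
Only numpy, scipy, OpenCV 4.12 (cv2) and the standard library are available. Lean on these libraries where they do the work, as an engineer would, in place of code of your own. Each camera call takes 0.05 s, during which the arm holds its last target. There are 200 camera calls.

## Working session

There is one attempt and no reset: what is moved stays moved. The work goes in short steps, Python scripts to look and compute and a tool call to move; the robot and the scene stay as the last step left them, time stands still between calls to the robot, and variables do not carry over. Pictures are saved under pics/ and viewed, at most 10 in all, crops included, and the job is handed in when it is done.

Besides the shell and the picture viewer there is one more tool, called after ">>>" by a JSON object that holds its "api" and its "payload", one argument or row to a line. play_rows: Moves the arm, as the interface text tells. Its arguments: {"type":"object","properties":{"dp":{"type":"array"},"yaw":{"type":"array"},"gripper":{"type":"number"}},"required":["dp","yaw"]}

```bash
mkdir -p pics; cat > h.py <<'E'
from workcell import ctrl, viewer, ticket, models
import numpy as np, cv2
def unproj(im,u,v,z=None,h=None):
    T=im["T"]; r=np.array([(u-im["cx"])/im["fx"],-(v-im["cy"])/im["fy"],-1.0])
    d=T[:3,:3]@r
    s=(h-T[2,3])/d[2] if h is not None else z
    return T[:3,3]+d*s
def dep(im,u,v,k=1):
    p=im["range_z"][int(v)-k:int(v)+k+1,int(u)-k:int(u)+k+1]; p=p[p>0]
    return float(np.median(p)) if p.size else 0
def proj(im,P):
    c=np.linalg.inv(im["T"])@np.append(P,1); return im["cx"]+im["fx"]*c[0]/-c[2], im["cy"]-im["fy"]*c[1]/-c[2]
E
python3 - <<'E'
from h import *
np.set_printoptions(precision=1,suppress=True)
ims=[]
for n in("top","side"):
    im=viewer.get_image(n)
    ims.append(im["pixels"])
    print(n,im["fx"],im["cx"],im["cy"],im["T"].tolist())
    for k in("cradle","strap_tab","catch_nose","pipette","piston_head","tip_cone","grease_pot","spanner","driver","pipette_small","pipette_multi","wash_bottle","paper_cup"):
        for r in models.landmark_of(im,k)[:2]:
            u,v=r["location"]; z=dep(im,u,v)
            print(k,round(r["conf"],2),np.array([u,v]),unproj(im,u,v,z))
    cv2.imwrite(f"pics/{n}0.png",cv2.resize(im["pixels"][:,:,::-1],(800,600),interpolation=cv2.INTER_CUBIC))
o=ctrl.get_obs();print(o)
E
```

```text
top 423.41562697206854 252.17700415470637 191.87692168470468 [[0.015579284493125022, 0.987457873339527, -0.15711217099404157, 356.25990130363954], [-0.9997679024894474, 0.013045587051450012, -0.017145081228555355, 17.438503338637478], [-0.014880424944637668, 0.15734281374839376, 0.9874319277374038, 1209.9200615963032], [0.0, 0.0, 0.0, 1.0]]
cradle 0.92 [214.1 181.9] [566.2 143.4  57.7]
cradle 0.57 [174.7 272.3] [317.6 247.   31.2]
strap_tab 0.86 [231.4 154.8] [628.1  92.8 120.6]
strap_tab 0.61 [192.9 254.2] [367.2 193.8  63.5]
pipette 0.96 [239.8 182.5] [565.7  72.2  56. ]
piston_head 0.64 [249.7 180.7] [581.4  46.1   0.8]
tip_cone 0.68 [220.1 217.5] [471.6 127.8  16.1]
grease_pot 0.73 [263.6 154.2] [653.7   6.9  29.5]
grease_pot 0.53 [408.5 214.7] [ 486.9 -402.8   16.5]
spanner 0.83 [198.6 142.1] [694.5 198.5   4. ]
driver 0.77 [374.3 252.6] [ 379.7 -303.1   19.4]
pipette_small 0.59 [409.  211.2] [ 496.3 -403.    21.1]
pipette_multi 0.57 [363.7 143.9] [ 688.3 -280.    26.5]
wash_bottle 0.69 [265.8 109.5] [770.    2.7  77.5]
paper_cup 0.93 [113.1 228.3] [432.4 408.4  79.3]
side 361.4
[... 897 characters left out ...]
10.   82.9]
spanner 0.6 [188.6 214.3] [696.8 202.6   5.2]
driver 0.48 [357.  184.4] [ 367.8 -295.4    9.7]
pipette_small 0.83 [342.9 167.8] [ 478.6 -406.    -1. ]
pipette_multi 0.89 [278.7 161.9] [ 697.6 -276.7    8.2]
wash_bottle 0.96 [213.  178.3] [773.6  16.2  29.7]
paper_cup 0.74 [186.1 301. ] [415.5 459.2  27.1]
{'t': 1.4, 'qpos': array([-1.2,  0.4,  1.6,  0. ,  1.1, -0. ]), 'qvel': array([-0., -0.,  0.,  0.,  0.,  0.]), 'joint_torque': array([  0. , -54.5, -27.4,   0.1,   0. ,   0. ]), 'ee_pos': array([ 232.9, -580. ,  222.7]), 'orientation': array([-3.1, -0.6, -0. ]), 'ft_force': array([ 0.3, -0.4,  0.3]), 'moment': array([-0.,  0., -0.]), 'grasp_force': 0.0, 'width': 87.975850099824}
```

View pics/top0.png

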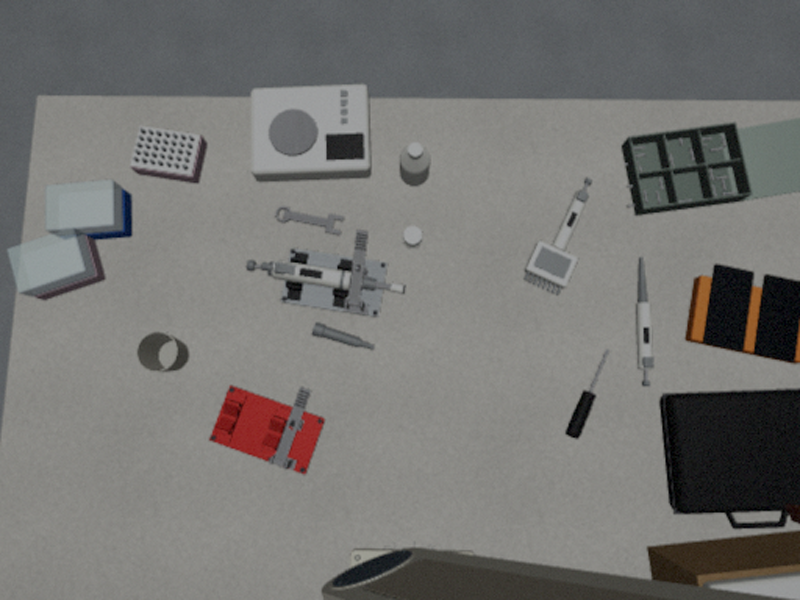

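View pics/side0.png

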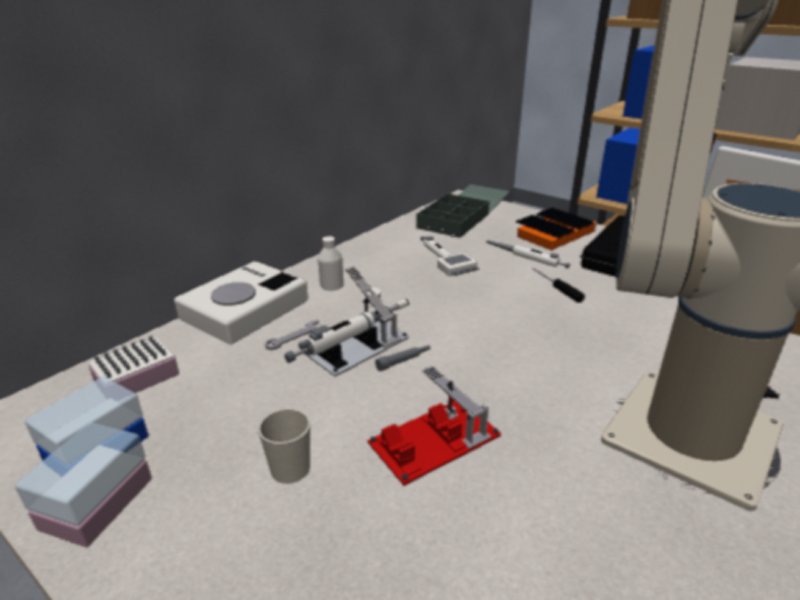

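The top view shows the real cradle at about (214,181) px in the native image. Its piston points right (world −y) and its tab is up at about (231,150). The red look-alike is at (170,275), and the jar at (264,152) is beyond the piston. Next I'll fit the cradle pose.

```bash
python3 - <<'E'
from h import *
np.set_printoptions(precision=1,suppress=True)
im=viewer.get_image("top"); 
vv,uu=np.mgrid[130:230,140:290]; z=im["range_z"][130:230,140:290]
r=np.stack([(uu-im["cx"])/im["fx"],-(vv-im["cy"])/im["fy"],-np.ones_like(z)],-1)*z[...,None]
P=(r@im["T"][:3,:3].T+im["T"][:3,3]).reshape(-1,3); U=np.stack([uu,vv],-1).reshape(-1,2)
P0=P.copy()
# plate region
m=(P[:,2]>6)&(P[:,2]<200)&(abs(P[:,0]-566)<90)&(abs(P[:,1]-120)<150)
print("bench z",np.median(P[(P[:,2]<5)][:,2]))
pl=m&(P[:,2]<14)&(abs(P[:,0]-566)<75)&(abs(P[:,1]-120)<110)
print("plate",pl.sum(),cv2.minAreaRect(P[pl][:,:2].astype(np.float32)))
# pipette: handle/neck top ridge
pp=m&(P[:,2]>35)&(P[:,2]<72)&(abs(P[:,0]-566)<40)
print("pip",pp.sum(),cv2.fitLine(P[pp][:,:2].astype(np.float32),cv2.DIST_HUBER,0,.01,.01).ravel(), P[pp].min(0),P[pp].max(0))
# head
hd=(P[:,2]>30)&(P[:,2]<70)&(P[:,1]<58)&(P[:,1]>-10)&(abs(P[:,0]-560)<40)
print("head",P[hd][np.argsort(P[hd][:,1])])
tb=m&(P[:,2]>85)
print("strap hi",tb.sum(),cv2.fitLine(P[tb][:,:2].astype(np.float32),cv2.DIST_HUBER,0,.01,.01).ravel()); print(P[tb][np.argsort(-P[tb][:,2])][:25])
c=im["pixels"][130:230,160:290,::-1]
cv2.imwrite("pics/crop.png",cv2.resize(c,None,fx=6,fy=6,interpolation=cv2.INTER_CUBIC))
E
```

```text
bench z -0.5457280825081625
plate 952 ((566.1243896484375, 122.03841400146484), (215.88795471191406, 145.5579833984375), 89.4825439453125)
pip 928 [  0.1   1.  575.1 147.8] [526.3  18.9  35.4] [605.6 269.5  71.9]
head [[558.5  18.9  44.8]
 [559.1  18.9  57.8]
 [562.4  18.9  54.8]
 [565.4  19.   53.5]
 [567.9  19.   55.3]
 [554.3  21.6  52.9]
 [556.5  21.6  56.2]
 [560.   21.7  52.3]
 [562.8  21.7  52.5]
 [565.3  21.7  54.2]
 [568.2  21.8  53.8]
 [557.2  24.4  51.9]
 [559.2  24.4  56.6]
 [562.7  24.5  52.8]
 [565.5  24.5  52.8]
 [568.7  24.6  50.9]
 [557.5  27.2  49.9]
 [559.8  27.2  53.1]
 [562.7  27.3  52.8]
 [565.   27.3  55.5]
 [568.4  27.4  52.1]
 [561.6  30.   58.6]
 [557.3  30.   50.8]
 [559.7  30.   53.1]
 [564.8  30.   56.4]
 [567.4  30.1  57.4]
 [571.4  30.2  50.8]
 [559.   32.7  57.3]
 [556.8  32.7  53.5]
 [562.4  32.8  53.8]
 [567.2  32.8  58.2]
 [565.2  32.8  53.9]
 [571.2  32.9  52.1]
 [556.2  35.4  56.7]
 [564.4  35.5  58.2]
 [562.2  35.6  54.9]
 [559.9  35.6  51.9]
 [567.7  35.6  55.6]
 [570.6  35.7  54.8]
 [559.   38.3  56.5]
 [557.2  38.3  50.7]
 [564.5  38.3  57.4]

[... 579 characters left out ...]
   52.5]
 [567.5  55.1  55.1]
 [565.1  55.1  52.7]
 [570.8  55.2  52.4]
 [564.9  57.8  54. ]
 [567.4  57.8  55.4]
 [562.5  57.9  51.4]]
strap hi 239 [  1.   -0.2 609.9  97.1]
[[646.3 101.5 131.6]
 [643.9  85.7 131.1]
 [644.2  83.1 130. ]
 [644.1 101.6 129.9]
 [647.   88.5 129.7]
 [646.9  96.4 129.4]
 [647.   93.8 129.4]
 [647.   99.1 129.2]
 [644.3  96.4 129.2]
 [644.4  88.5 129.2]
 [644.4  91.1 129.1]
 [641.7  93.7 129. ]
 [641.7  99.  128.7]
 [639.2  91.  128.3]
 [642.   85.8 128.2]
 [647.4  86.  128. ]
 [642.1  83.2 128. ]
 [642.1  91.1 127.6]
 [642.1 101.7 126.9]
 [644.9  99.2 126.9]
 [639.6  88.5 126.9]
 [639.6  85.9 126.8]
 [645.   93.9 126.7]
 [636.9  88.4 126.7]
 [647.8  91.3 126.5]]
```

View pics/crop.png

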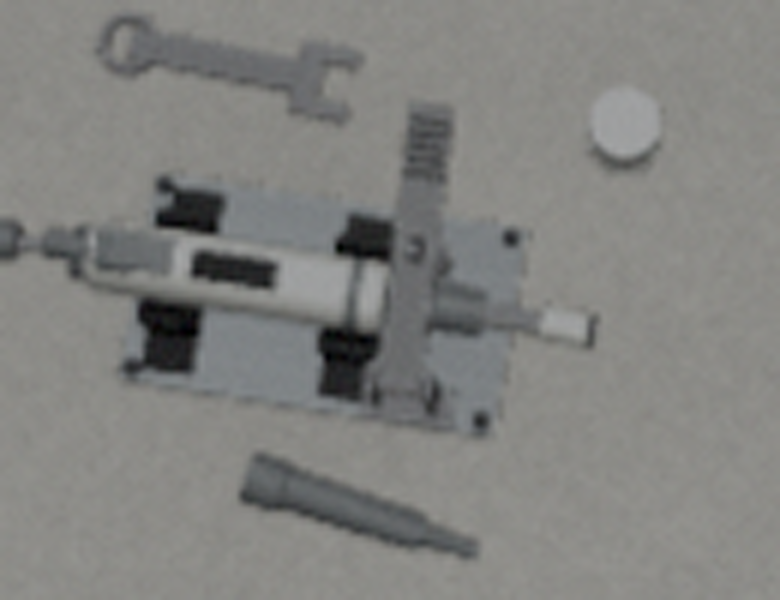

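The crop shows the four plate corners at (163,180), (525,233), (492,432) and (125,378), the tab at (430,140), and the white head at (567,328). I'll compute poses from these.

```bash
cat >> h.py <<'E'
from scipy.spatial.transform import Rotation as R
E
python3 - <<'E'
from h import *
np.set_printoptions(precision=1,suppress=True)
im=viewer.get_image("top")
f=lambda x,y:(160+(x+.5)/6-.5,130+(y+.5)/6-.5)
C=np.array([unproj(im,*f(*c),h=10)[:2] for c in((163,180),(525,233),(492,432),(125,378))])
L=np.array([(-92,52),(92,52),(92,-52),(-92,-52)])
print(C,"edges",[np.linalg.norm(C[i]-C[i-1]) for i in range(4)])
# rigid fit
a=(C-C.mean(0));H=L.T@a;U,S,Vt=np.linalg.svd(H);Rm=(U@Vt).T;c0=C.mean(0)
th=np.degrees(np.arctan2(Rm[1,0],Rm[0,0]));print("cradle",c0,th,"res",(L@Rm.T+c0-C))
for n,p in dict(head_axis=(127,0),tab_open=(48.5,57),tab_down=(48.5,73),hinge=(48.5,-40),out=(1,0)).items(): print(n,Rm@p+(c0 if n!="out" else 0))
for n,x,y in(("head out",595,331),("head in",540,322)): 
    w=unproj(im,*f(x,y),h=50);print(n,w,Rm.T@(w[:2]-c0))
w=unproj(im,*f(430,140),h=122);print("tab?",w,Rm.T@(w[:2]-c0))
o=ctrl.get_obs();M=R.from_rotvec(o["orientation"]).as_matrix();print(M, "tool y ang",np.degrees(np.arctan2(M[1,1],M[0,1])), "cradle y ang",th+90)
E
```

```text
[[639.9 230.3]
 [615.8  54.1]
 [518.7  68.1]
 [542.4 244.7]] edges [np.float64(98.54000576135999), np.float64(177.83920033109155), np.float64(98.12004559204934), np.float64(178.1167855606948)]
cradle [579.2 149.3] -97.86215561639952 res [[ 3.4  3. ]
 [ 2.3 -3. ]
 [-3.6 -2.9]
 [-2.1  2.9]]
head_axis [561.8  23.5]
tab_open [629.   93.5]
tab_down [644.9  91.3]
hinge [532.9 106.7]
out [-0.1 -1. ]
head out [561.1  19.6  50. ] [130.9  -0.1]
head in [565.   45.2  50. ] [105.1   0.2]
tab? [632.9  93.3 122. ] [48.2 60.9]
[[ 0.9  0.4 -0. ]
 [ 0.4 -0.9  0. ]
 [-0.  -0.  -1. ]] tool y ang -68.1223122362309 cradle y ang -7.862155616399519
```

>>> {"api": "play_rows", "payload": {
  "dp": [
    [16.5, 28, 0],
    [16.5, 28, 0],
    [16.5, 28, 0],
    [16.5, 28, 0],
    [16.5, 28, 0],
    [16.5, 28, 0],
    [16.5, 28, 0],
    [16.5, 28, 0]
  ],
  "yaw": [2.5, 2.5, 2.5, 2.5, 2.5, 2.5, 2.5, 2.5],
  "gripper": 1
}}

```text
t: 2.17
ee_pos: [365.5, -354.6, 222.8]
orientation: [2.933, 1.125, 0.0]
ft_force: [0.8, -0.3, -0.1]
width: 37.6
grasp_force: 0.0
```

>>> {"api": "play_rows", "payload": {
  "dp": [
    [16.5, 28, 0],
    [16.5, 28, 0],
    [16.5, 28, 0],
    [16.5, 28, 0],
    [16.5, 28, 0],
    [16.5, 28, 0],
    [16.5, 28, 0],
    [16.5, 28, 0]
  ],
  "yaw": [2.5, 2.5, 2.5, 2.5, 2.5, 2.5, 2.5, 2.5]
}}

```text
t: 2.83
ee_pos: [497.6, -130.5, 222.9]
orientation: [2.692, 1.618, 0.0]
ft_force: [0.7, 0.1, 0.4]
width: 0.5
grasp_force: 0.0
```

>>> {"api": "play_rows", "payload": {
  "dp": [
    [16.5, 28, -5],
    [16.5, 28, -5],
    [16.5, 28, -5],
    [16.5, 28, -5],
    [16.5, 28, -5],
    [16.5, 28, -5],
    [16.5, 28, -5],
    [16.5, 28, -5]
  ],
  "yaw": [2.5, 2.5, 2.5, 2.5, 2.5, 2.5, 2.5, 2.5]
}}

```text
t: 3.5
ee_pos: [629.5, 93.6, 182.5]
orientation: [2.371, 2.061, 0.0]
ft_force: [-0.1, -1.1, 0.7]
width: 0.4
grasp_force: 0.0
```

>>> {"api": "play_rows", "payload": {
  "dp": [
    [0, 0, -10],
    [0, 0, -10],
    [0, 0, -10],
    [0, 0, 0]
  ],
  "yaw": [0, 0, 0, 0]
}}

```text
t: 3.83
ee_pos: [626.7, 90.8, 150.0]
orientation: [-2.373, -2.055, 0.006]
ft_force: [0.2, -0.6, -0.4]
width: 0.2
grasp_force: 0.0
```

>>> {"api": "play_rows", "payload": {
  "dp": [
    [1.5, 1, -9],
    [1.5, 1, -9],
    [0, 0, -8],
    [0, 0, 0]
  ],
  "yaw": [0, 0, 0, 0]
}}

```text
t: 4.17
ee_pos: [630.9, 93.4, 124.9]
orientation: [-2.373, -2.057, 0.003]
ft_force: [0.2, 0.1, 0.9]
width: 0.6
grasp_force: 0.3
```

>>> {"api": "play_rows", "payload": {
  "dp": [
    [3.2, -0.4, -5.7],
    [2.8, -0.4, -5.7],
    [2.3, -0.3, -5.7],
    [1.9, -0.3, -5.7],
    [1.7, -0.2, -5.5],
    [1.4, -0.2, -5.5],
    [1.1, -0.1, -5.5],
    [0.8, -0.1, -5.5]
  ],
  "yaw": [0, 0, 0, 0, 0, 0, 0, 0]
}}

```text
t: 4.83
ee_pos: [648.1, 91.9, 82.2]
orientation: [2.372, 2.058, 0.002]
ft_force: [-0.2, -1.8, 8.5]
width: 0.6
grasp_force: 4.2
```

>>> {"api": "play_rows", "payload": {
  "dp": [
    [0, 0, 0]
  ],
  "yaw": [0]
}}

```text
t: 4.92
ee_pos: [647.6, 92.0, 81.2]
orientation: [2.373, 2.058, 0.001]
ft_force: [0.6, -1.0, 1.0]
width: 0.7
grasp_force: 0.6
```

>>> {"api": "play_rows", "payload": {
  "dp": [
    [0.4, 0, -3],
    [0.3, 0, -3],
    [0.2, 0, -3],
    [0, 0, 0]
  ],
  "yaw": [0, 0, 0, 0]
}}

```text
t: 5.25
ee_pos: [647.4, 92.1, 72.0]
orientation: [-2.373, -2.058, 0.002]
ft_force: [-0.5, 0.0, -0.8]
width: 0.4
grasp_force: 0.0
```

```bash
python3 - <<'E'
from h import *
im=viewer.get_image("side")
c=im["pixels"][150:250,180:310,::-1]
cv2.imwrite("pics/s1.png",cv2.resize(c,None,fx=6,fy=6,interpolation=cv2.INTER_CUBIC))
E
```

```text
(no output)
```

View pics/s1.png

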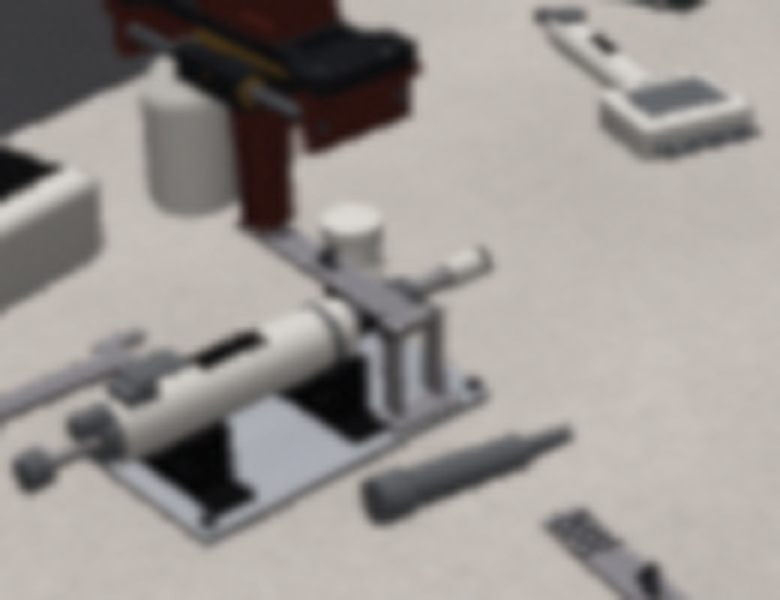

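The strap looks level under the closed fingers at about (265,225), with the catch poking through at about (325,262). It may already be latched. I'll press to the stop to be sure.

>>> {"api": "play_rows", "payload": {
  "dp": [
    [0, 0, -2],
    [0, 0, -2],
    [0, 0, -1.5],
    [0, 0, 0]
  ],
  "yaw": [0, 0, 0, 0]
}}

```text
t: 5.63
ee_pos: [647.9, 92.1, 67.1]
orientation: [-2.373, -2.058, 0.0]
ft_force: [-0.6, 0.1, 1.1]
width: 0.6
grasp_force: 0.8
```

>>> {"api": "play_rows", "payload": {
  "dp": [
    [0, 0, -1.5],
    [0, 0, -1],
    [0, 0, -1],
    [0, 0, 0]
  ],
  "yaw": [0, 0, 0, 0]
}}

```text
t: 5.97
ee_pos: [648.0, 92.1, 65.2]
orientation: [-2.373, -2.058, -0.0]
ft_force: [-3.6, -0.1, 11.4]
width: 0.3
grasp_force: 5.6
```

>>> {"api": "play_rows", "payload": {
  "dp": [
    [0, 0, 3],
    [0, 0, 8],
    [0, 0, 15],
    [0, 0, 20],
    [0, 0, 25],
    [0, 0, 0],
    [0, 0, 0]
  ],
  "yaw": [0, 0, 0, 0, 0, 0, 0]
}}

```text
t: 6.55
ee_pos: [649.0, 92.1, 136.6]
orientation: [2.372, 2.057, 0.004]
ft_force: [-0.7, 0.3, -0.0]
width: 0.3
grasp_force: 0.0
```

```bash
python3 - <<'E'
from h import *
np.set_printoptions(precision=1,suppress=True)
im=viewer.get_image("side")
c=im["pixels"][150:250,180:310,::-1]
cv2.imwrite("pics/s2.png",cv2.resize(c,None,fx=6,fy=6,interpolation=cv2.INTER_CUBIC))
E
```

```text
(no output)
```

View pics/s2.png

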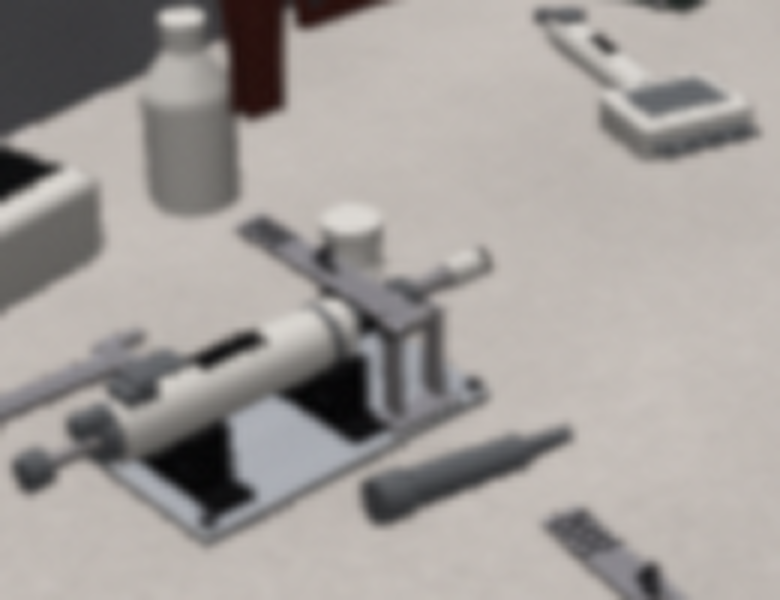

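The strap stays down untouched, from its tab at (262,230) to the hinge at (400,320). Next is the piston head.

>>> {"api": "play_rows", "payload": {
  "dp": [
    [-15, -10, 0],
    [-20, -14, 0],
    [-25, -17, 0],
    [-18, -12, 0],
    [-8, -6, -8],
    [0, 0, -20],
    [0, 0, -10],
    [0, 0, 0]
  ],
  "yaw": [0, 0, 0, 0, 0, 0, 0, 0],
  "gripper": 0.4
}}

```text
t: 7.27
ee_pos: [560.3, 33.0, 93.9]
orientation: [-2.371, -2.056, 0.006]
ft_force: [0.1, -0.1, 0.4]
width: 50.2
grasp_force: 0.0
```

>>> {"api": "play_rows", "payload": {
  "dp": [
    [1, 0, -10],
    [1, 0, -15],
    [0.5, 0, -15],
    [0, 0, -15],
    [0, 0, -8],
    [0, 0, 0],
    [0, 0, 0]
  ],
  "yaw": [0, 0, 0, 0, 0, 0, 0]
}}

```text
t: 7.85
ee_pos: [564.7, 33.2, 33.6]
orientation: [-2.373, -2.059, 0.001]
ft_force: [-0.4, -0.1, 0.7]
width: 53.1
grasp_force: 0.0
```

```bash
python3 - <<'E'
from h import *
np.set_printoptions(precision=1,suppress=True)
a=[]
im=viewer.get_image("side")
a.append(cv2.resize(im["pixels"][165:230,210:290,::-1],(720,585),interpolation=cv2.INTER_CUBIC))
cv2.imwrite("pics/s3.png",a[0])
print(ctrl.get_obs()["ee_pos"])
E
```

```text
[565.1  33.2  34.2]
```

View pics/s3.png

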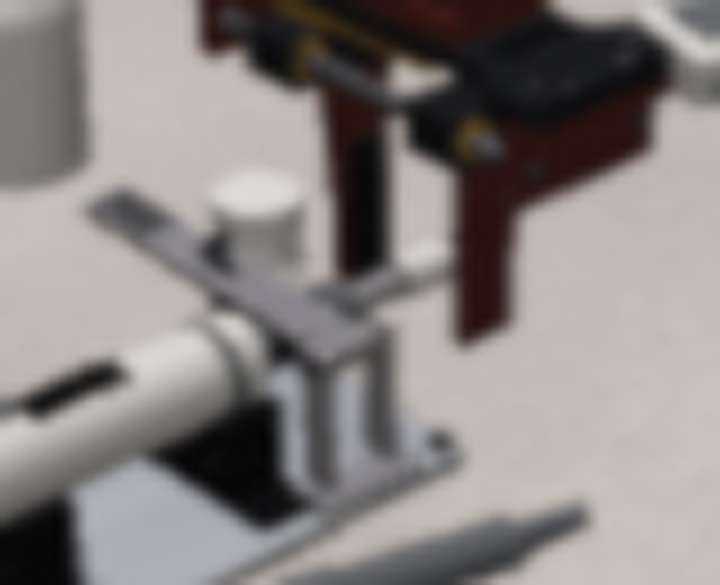

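The fingers straddle the white head at about (430,260), 5 mm high. I'll lower a little and close.

>>> {"api": "play_rows", "payload": {
  "dp": [
    [-1, 0, -2.5],
    [-0.5, 0, -2.5],
    [0, 0, 0]
  ],
  "yaw": [0, 0, 0]
}}

```text
t: 8.15
ee_pos: [563.0, 33.0, 29.0]
orientation: [2.373, 2.058, 0.0]
ft_force: [-0.4, -0.3, -0.9]
width: 52.7
grasp_force: 0.0
```

>>> {"api": "play_rows", "payload": {
  "dp": [
    [0, 0, 0],
    [0, 0, 0],
    [0, 0, 0],
    [0, 0, 0],
    [0, 0, 0],
    [0, 0, 0],
    [0, 0, 0],
    [0, 0, 0]
  ],
  "yaw": [0, 0, 0, 0, 0, 0, 0, 0],
  "gripper": 1
}}

```text
t: 8.82
ee_pos: [563.2, 33.0, 28.9]
orientation: [2.373, 2.058, 0.001]
ft_force: [0.4, -0.0, 0.3]
width: 15.2
grasp_force: 30.0
```

>>> {"api": "play_rows", "payload": {
  "dp": [
    [-0.14, -1, 0],
    [-0.14, -1, 0],
    [0, 0, 0]
  ],
  "yaw": [0, 0, 0]
}}

```text
t: 9.07
ee_pos: [563.0, 31.1, 29.0]
orientation: [2.373, 2.058, 0.001]
ft_force: [1.8, 0.4, -0.6]
width: 15.4
grasp_force: 30.0
```

>>> {"api": "play_rows", "payload": {
  "dp": [
    [-0.14, -1, 0],
    [0, 0, 0]
  ],
  "yaw": [0, 0]
}}

```text
t: 9.23
ee_pos: [562.8, 30.0, 29.0]
orientation: [2.373, 2.058, 0.001]
ft_force: [1.3, 2.3, -0.0]
width: 15.1
grasp_force: 30.0
```

>>> {"api": "play_rows", "payload": {
  "dp": [
    [-0.14, -1, 0],
    [0, 0, 0]
  ],
  "yaw": [0, 0]
}}

```text
t: 9.4
ee_pos: [562.6, 29.0, 28.9]
orientation: [2.373, 2.058, 0.0]
ft_force: [1.8, 1.1, -0.4]
width: 15.5
grasp_force: 30.0
```

>>> {"api": "play_rows", "payload": {
  "dp": [
    [-0.14, -1, 0],
    [0, 0, 0]
  ],
  "yaw": [0, 0]
}}

```text
t: 9.57
ee_pos: [562.4, 28.1, 28.9]
orientation: [2.373, 2.058, 0.001]
ft_force: [1.4, 3.4, 0.2]
width: 15.4
grasp_force: 30.0
```

>>> {"api": "play_rows", "payload": {
  "dp": [
    [-0.14, -1, 0],
    [0, 0, 0]
  ],
  "yaw": [0, 0]
}}

```text
t: 9.73
ee_pos: [562.3, 27.0, 28.9]
orientation: [2.373, 2.058, 0.0]
ft_force: [1.1, 3.5, -0.2]
width: 15.4
grasp_force: 30.0
```

>>> {"api": "play_rows", "payload": {
  "dp": [
    [-0.28, -2, 0],
    [-0.28, -2, 0],
    [-0.28, -2, 0],
    [-0.28, -2, 0],
    [-0.28, -2, 0],
    [-0.28, -2, 0],
    [-0.28, -2, 0],
    [-0.28, -2, 0]
  ],
  "yaw": [0, 0, 0, 0, 0, 0, 0, 0]
}}

```text
t: 10.4
ee_pos: [559.9, 11.2, 28.9]
orientation: [-2.373, -2.058, -0.001]
ft_force: [1.6, 5.7, 0.4]
width: 15.6
grasp_force: 30.0
```

>>> {"api": "play_rows", "payload": {
  "dp": [
    [-0.28, -2, 0],
    [-0.28, -2, 0],
    [-0.28, -2, 0],
    [-0.28, -2, 0],
    [-0.28, -2, 0],
    [-0.28, -2, 0],
    [-0.28, -2, 0],
    [0, 0, 0]
  ],
  "yaw": [0, 0, 0, 0, 0, 0, 0, 0]
}}

```text
t: 11.07
ee_pos: [557.9, -2.7, 28.9]
orientation: [-2.373, -2.058, -0.001]
ft_force: [2.3, 8.2, -1.0]
width: 15.3
grasp_force: 30.0
```

```bash
python3 - <<'E'
from h import *
np.set_printoptions(precision=1,suppress=True)
im=viewer.get_image("side"); t=viewer.get_image("top")
a=cv2.resize(im["pixels"][170:220,230:290,::-1],(720,600),interpolation=cv2.INTER_CUBIC)
cv2.imwrite("pics/s4.png",a)
for n,i in(("side",im),("top",t)):
    r=models.landmark_of(i,"pipette"); print([(n,x["conf"],unproj(i,*x["location"],h=48)) for x in r[:3]])
d=np.array([-.137,-.99,0]); c=np.array([579.2,149.3,48])
print(proj(im,c+77*d),proj(im,c+82*d),proj(im,c+115*d))
E
```

```text
[('side', 0.57, array([581.7,  66.4,  48. ]))]
[('top', 0.96, array([569.2,  70.6,  48. ]))]
(np.float64(246.69729111700744), np.float64(198.89552836895902)) (np.float64(247.8922016292417), np.float64(198.3244860119787)) (np.float64(255.62164417657928), np.float64(194.63062019928051))
```

View pics/s4.png

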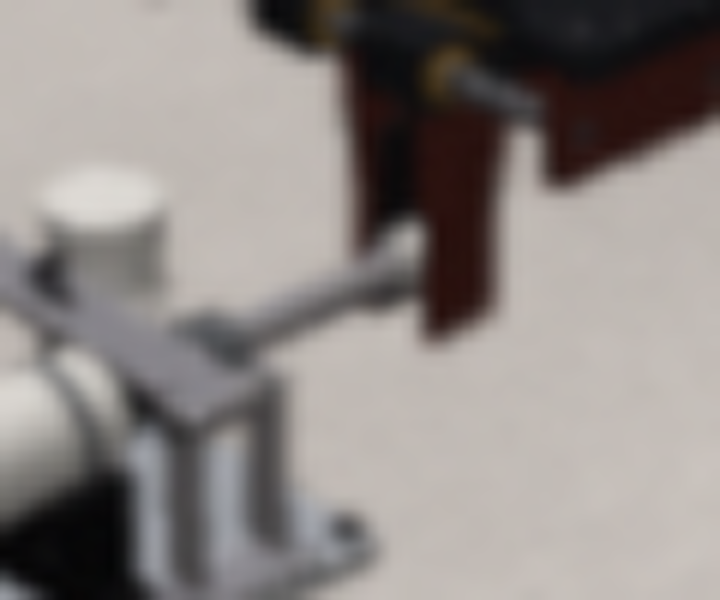

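The head is held at (400,260), and the dark ring shows at the collar's mouth at about (240,345). I'll go a bit further: total travel 38.5 mm, less 2–5 mm of slide, gives 33.5–36.5.

>>> {"api": "play_rows", "payload": {
  "dp": [
    [-0.17, -1.2, 0],
    [-0.17, -1.2, 0],
    [0, 0, 0],
    [0, 0, 0],
    [0, 0, 0],
    [0, 0, 0],
    [0, 0, 0],
    [0, 0, 0]
  ],
  "yaw": [0, 0, 0, 0, 0, 0, 0, 0]
}}

```text
t: 11.93
ee_pos: [557.6, -4.8, 28.9]
orientation: [-2.373, -2.058, -0.001]
ft_force: [2.9, 7.8, -0.5]
width: 15.0
grasp_force: 30.0
```

```bash
python3 - <<'E'
from h import *
np.set_printoptions(precision=1,suppress=True)
t=viewer.get_image("side")
d=np.array([-.137,-.99,0]); c=np.array([579.2,149.3,54])
g=t["pixels"].astype(float).mean(2).astype(np.float32)
for dv in(-1,0,1):
    out=[]
    for s in range(66,120,2):
        u,v=proj(t,c+s*d); out.append((s,int(cv2.getRectSubPix(g,(1,1),(u,v+dv))[0,0])))
    print(dv,out)
a=cv2.resize(t["pixels"][185:210,235:265,::-1],(720,600),interpolation=cv2.INTER_CUBIC)
cv2.imwrite("pics/s5.png",a)
f=[ctrl.get_obs()["ft_force"]]; print(f, ctrl.get_obs()["ee_pos"])
E
```

```text
-1 [(66, 123), (68, 116), (70, 108), (72, 107), (74, 107), (76, 110), (78, 112), (80, 122), (82, 135), (84, 148), (86, 160), (88, 170), (90, 173), (92, 175), (94, 177), (96, 179), (98, 179), (100, 178), (102, 177), (104, 177), (106, 178), (108, 177), (110, 176), (112, 176), (114, 177), (116, 177), (118, 176)]
0 [(66, 130), (68, 125), (70, 117), (72, 108), (74, 100), (76, 94), (78, 90), (80, 94), (82, 103), (84, 110), (86, 118), (88, 126), (90, 135), (92, 144), (94, 152), (96, 158), (98, 159), (100, 159), (102, 159), (104, 159), (106, 159), (108, 158), (110, 158), (112, 159), (114, 160), (116, 160), (118, 160)]
1 [(66, 134), (68, 134), (70, 133), (72, 126), (74, 116), (76, 102), (78, 89), (80, 84), (82, 85), (84, 86), (86, 86), (88, 86), (90, 90), (92, 100), (94, 113), (96, 124), (98, 129), (100, 133), (102, 133), (104, 134), (106, 134), (108, 134), (110, 133), (112, 133), (114, 134), (116, 135), (118, 135)]
[array([2.2, 7.9, 0.6])] [557.6  -4.8  28.9]
```

View pics/s5.png

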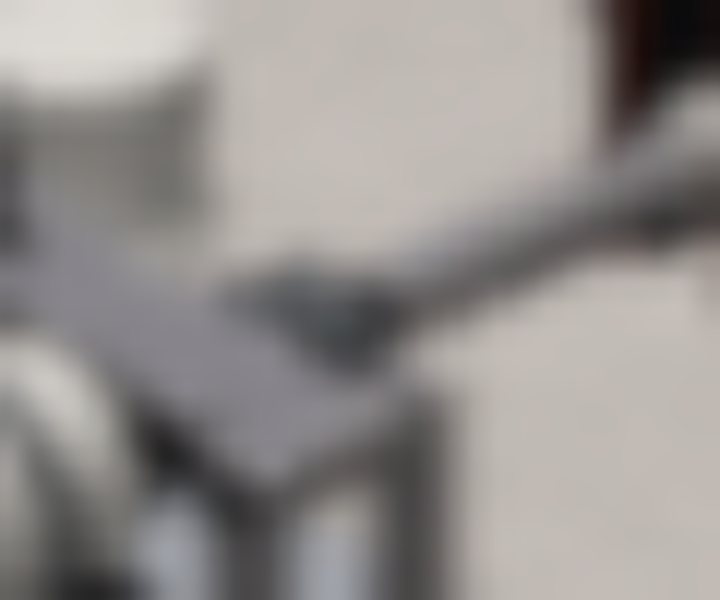

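Travel is 38.2 mm, and less the 2–5 mm slide the piston is out 33–36 mm. The force of about 8.3 N agrees and the ring is visible, so I'm handing in.

```bash
python3 -c "
from workcell import ticket
print(ticket.close_job())"
```

```text
the job is handed in; nothing more can be done
None
```

The job is handed in with the strap held down by its catch alone and the piston still gripped about 33–36 mm out; that figure comes from 38.2 mm of travel less the 2–5 mm slide, because the picture was too coarse to confirm the ring's rear edge.

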